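# Index the drying carousel and hang up the last tumbler

## Task

Push the drying carousel round counter-clockwise (seen from above) by exactly one click stop, so that its one empty peg comes out from under the wire shelf; never take it past that stop or back a stop. Then take the washed tumbler from the sloping drainer and set it down upside down over that peg, rim flat on the disc, without letting it drop, and let go. Leave the other tumblers on their pegs and do not shift or knock over the soap bottle, mug, bowl and sponge.

Things in the scene. Friction and masses are not known exactly. Their poses are not given: they have to be found in the camera images.
- carousel: Fixed foot of the round drying carousel (origin on the counter under the turntable's axis, x axis towards the carousel's rear, z up). It carries a wire shelf, its bars 200 to 210 mm above the counter, over the rear half of the turntable: from 30 to 180 mm on the +x side of the axis and 175 mm to either side in y, on two 10 mm uprights at x = 175, y = +-170 mm. The front half (x < 30 mm) is open above.
- turntable (a joint): Angle of the turntable (rad), positive counter-clockwise seen from above; 0 at the start, where it rests in a click stop. There are six click stops, 1.047 rad (60 degrees) apart. It takes some 3 to 6 N at a push post to leave a stop, the resistance is greatest about 0.26 rad from it, and once past half-way (0.52 rad) the turntable draws itself on into the next stop and settles there (within about 0.02 rad).
- hub (a point): Point on the turntable's axis at the level of its upper face (white disc 330 mm across, upper face 50 mm above the counter; low grey hub cap in the middle). Its axes turn with the turntable. Around it, 105 mm from the axis and 60 degrees apart, stand six identical upright white pegs (34 mm thick, 75 mm high, the top 17 mm tapered to 18 mm); five carry upturned tumblers.
- free_peg (a point): Foot of the one peg that carries no tumbler, on its axis at the disc's upper face; moves with the turntable. At the start it stands at the left rear under the wire shelf; one stop counter-clockwise brings it to the left front, clear of the shelf.
- push_post (a point): Top centre of the push post that stands at the left front at the start: a grey upright round post, 16 mm thick, 60 mm high above the disc, 155 mm from the axis near the disc's edge. There are six such posts, half-way in angle between the pegs; any will do. Pushed counter-clockwise it passes across the front, from left to right seen from the robot.
- tumbler_mid (a point): Centre (half-way up, on the axis) of the washed tumbler: straight plain steel cup, 110 mm long, 56 mm outside and 50 mm inside diameter, 5 mm bottom, 140 g or so. z axis from its closed bottom to its mouth: closed bottom 55 mm behind this point, mouth 55 mm ahead. At the start it lies on the sloping drainer, mouth low (axis 30 degrees from level) and roughly towards the robot.
- drainer: Fixed wire drainer that holds the washed tumbler, origin at the middle of its base plate (150 x 80 mm) on the counter, x axis towards its high end. Two 10 mm rods run under the tumbler 18 mm either side of its axis, with two short upturned ends before its rim; the tumbler's flanks and bottom are free. It may stand left or right of the carousel.
- caddy: Cutlery caddy, white open box 110 x 100 x 110 mm with utensils up to 195 mm high, fixed; origin under its centre; on the other side of the carousel from the drainer.
- soap: Washing-up bottle, 60 mm across, 190 mm tall, loose; origin under its centre.
- mug: White mug, 80 mm across, 90 mm tall, loose; origin under its centre.
- bowl: White bowl, 140 mm across, 60 mm tall, loose; origin under its centre.
- sponge: Sponge, 110 x 70 x 30 mm, loose; origin under its centre.
- dry0_mid (a point): Centre (half-way up) of one of the five tumblers already upside down on the pegs, same make as the washed one; loose on its peg, it rides round with the turntable.
- dry1_mid (a point): Centre (half-way up) of one of the five tumblers already upside down on the pegs, same make as the washed one; loose on its peg, it rides round with the turntable.
- dry2_mid (a point): Centre (half-way up) of one of the five tumblers already upside down on the pegs, same make as the washed one; loose on its peg, it rides round with the turntable.
- dry3_mid (a point): Centre (half-way up) of one of the five tumblers already upside down on the pegs, same make as the washed one; loose on its peg, it rides round with the turntable.
- dry4_mid (a point): Centre (half-way up) of one of the five tumblers already upside down on the pegs, same make as the washed one; loose on its peg, it rides round with the turntable.
Things that resemble listed ones, but are neither listed nor needed, are in the scene too. Leave any green or yellow look-alike of the part that bears dry0_mid alone.

How it is judged:
By the outcome, as a careful person would: the job done as asked, in the order asked, and still so for the second after the job is handed in, with the robot touching nothing.
It also fails if it takes over 58 s, if anything falls off the work surface, if the arm or the gripper's body presses on something with over 40 N, if the wrist force passes 120 N, or if a joint passes its speed limit or range.

## Robot

A 7-joint arm with a two-finger parallel gripper is mounted at the origin on the work surface. World frame = base frame: x ahead of the robot, y to its left, z up, the work surface at z = 0. Lengths are in m, angles in rad, forces in N, time in s.
With the tool pointing down it reaches from about 0.425 to 0.925 m from the base axis. Payload 6.8 kg.
Tool frame: the origin (TCP) lies midway between the tips of the shut fingers; the grasp point (between the pads) lies 19 mm behind it; z points along the fingers, y is the line along which they close (so a half turn about z gives the same grasp; the last joint's range is limited). The gripper opens to 85 mm and grips with 20 to 120 N. Pads are 22 mm wide; open, the fingers measure 114 mm over their backs; the gripper's body (76 mm by 85 mm) begins 54 mm behind the grasp point. The pads swing forward as they close: fully open they stand 13 mm farther back than shut.
Start: joints at [-1.271, 0.477, 0.022, 1.555, -0.011, 1.109, -0.083], TCP at [0.268, 0.62, 0.209] pointing down, gripper open.
Joint ranges: [-2.96, 2.96], [-0.34, 2.1], [-1.41, 1.46], [0.24, 2.44], [-1.37, 4.51], [0.17, 1.92], [-2.96, 2.96]. Speed limits (rad/s): [2.39, 2.39, 3.14, 3.14, 3.14, 3.14, 3.14].

## Interface

Orientations are given as a unit quaternion [w, x, y, z].
In Python, from station import bot gives the robot as it stands.
- The arm moves only by the tool jog_arm, never from a script. Its argument "rows" is a list of rows, each an object of numbers: "fingers": the finger opening in mm, from 0 to 85.4; "x", "y", "z": the shift along the tool's x, y, z in mm; "ax", "ay", "az": the turn, a rotation vector about the tool's x, y, z in degrees. A call has exactly 8 rows; each row shifts and turns the commanded pose from where the row before left it, along the tool's axes as they then stand; what a row does not reach is not made up. A row lasts 1/10 s, in which the tool goes at most 50 mm and 8.59 degrees, less where a joint would pass 70% of its speed; a pose out of reach is approached as far as the arm can. A call with a gripper value outside its range is refused whole. The fingers move at their own pace and stop on an object; "force" is the grip in N (left out, the last holds). Time passes only in rows, so rows that do not move let the fingers close, or fill a call up. It gives the time, the measured TCP pose, the force, the opening and the grip force at its end, in the units of the state.
- bot.get_obs(): the state, without advancing time (a new reading comes with each control period).
- bot.read_camera(name): name is "scene" or "top" or "wrist"; returns a dict with "pixels" (384x512x3 uint8, red, green, blue), "vertical_fov" (degrees; the focal length in pixels is half the picture's height over the tangent of half this angle, whatever the lens; pixels are square), "cx", "cy" (the principal point, pixels), "world_from_camera" (4x4, takes a point from camera to world coordinates). Camera axes: x right, y down, z forward; pixel columns grow to the right and rows downward; lengths in m; the calibration is good to about 2 mm. A picture is of the moment at which its call begins. There is no depth.
- bot.hand_in(): hands the job in; it is judged then, once.
The state is a dict: "t": time; "q": joint angles; "joint_vel": joint speeds; "joint_torque": joint torques, N m; "eef_pos": TCP position; "tool_rot": TCP orientation; "contact_force": force on the tool from outside, world axes, zero at the start; "torque": the same for the moment, N m; "gripper_width": opening from 0.0 (shut) to 1.0 (fully open); "grasp_force": force on a finger pad.
Only numpy, scipy, OpenCV 4.12 (cv2) and the standard library are available. Lean on these libraries where they do the work, as an engineer would, in place of code of your own. Each camera call takes 0.05 s, during which the arm holds its last target. There are 200 camera calls.

## Working session

There is one attempt and no reset: what is moved stays moved. The work goes in short steps, Python scripts to look and compute and a tool call to move; the robot and the scene stay as the last step left them, time stands still between calls to the robot, and variables do not carry over. Pictures are saved under pics/ and viewed, at most 10 in all, crops included, and the job is handed in when it is done.

Besides the shell and the picture viewer there is one more tool, called as name(argument=value, ...), one argument or row to a line, values as JSON. jog_arm: Moves the arm, as the interface text tells. Its arguments: {"type":"object","properties":{"rows":{"type":"array","items":{"type":"object","properties":{"fingers":{"type":"number"},"x":{"type":"number"},"y":{"type":"number"},"z":{"type":"number"},"ax":{"type":"number"},"ay":{"type":"number"},"az":{"type":"number"}}}},"force":{"type":"number"}},"required":["rows"]}

```bash
mkdir -p pics; ls; cat > h.py <<'E'
import numpy as np, cv2
from scipy.spatial.transform import Rotation as R
from station import bot
def cam(n):
    d=bot.read_camera(n); d['K']=d['pixels'].shape[0]/2/np.tan(np.radians(d['vertical_fov'])/2); return d
def ray(d,u,v):
    T=np.array(d['world_from_camera']); r=T[:3,:3]@np.array([(u-d['cx'])/d['K'],(v-d['cy'])/d['K'],1]); return T[:3,3],r/np.linalg.norm(r)
def onz(d,u,v,z):
    o,r=ray(d,u,v); return o+r*(z-o[2])/r[2]
def proj(d,p):
    T=np.array(d['world_from_camera']); c=T[:3,:3].T@(np.array(p)-T[:3,3]); return d['cx']+d['K']*c[0]/c[2], d['cy']+d['K']*c[1]/c[2]
def save(d,n): cv2.imwrite(n,d['pixels'][:,:,::-1])
E
python3 - <<'E'
from h import *
import pickle
o=bot.get_obs(); print(o['t'],o['eef_pos'],o['tool_rot'],o['contact_force'])
D={}
for n in ['scene','top']:
    d=cam(n); D[n]=d; print(n,d['K'],d['cx'],d['cy'],np.round(d['world_from_camera'],3).tolist()); save(d,f'pics/{n}0.png')
pickle.dump(D,open('d0.pkl','wb'))
E
```

```text
pics
0.0 [0.26745141 0.61904368 0.20810518] [-1.26693876e-04  2.02483698e-01  9.79285182e-01 -9.32286424e-04] [-0.16938696  0.10579948 -0.31539578]
scene 438.69961476741673 253.1462316403734 193.63108995411338 [[0.41, 0.559, -0.721, 1.424], [0.912, -0.234, 0.337, -0.332], [0.02, -0.795, -0.606, 0.839], [0.0, 0.0, 0.0, 1.0]]
top 491.0488152277545 252.14542545023278 195.26512133371108 [[0.003, -0.985, 0.172, 0.322], [-1.0, -0.0, 0.015, 0.079], [-0.014, -0.172, -0.985, 1.413], [0.0, 0.0, 0.0, 1.0]]
```

View pics/scene0.png

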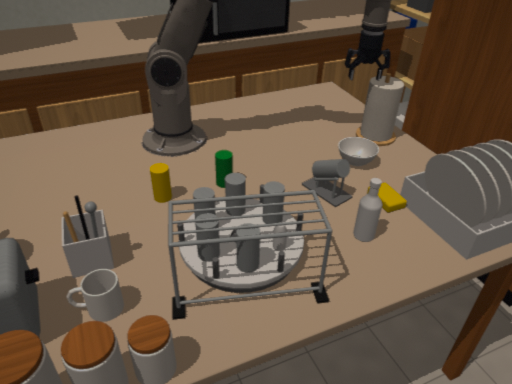

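View pics/top0.png

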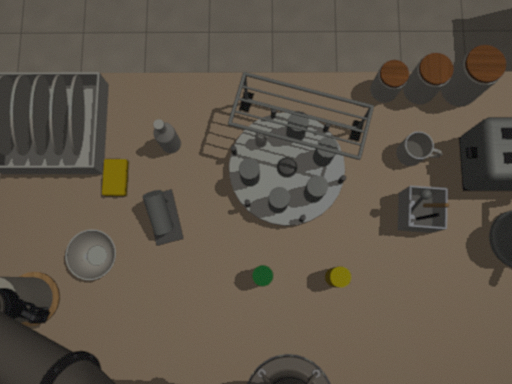

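The top view shows the carousel at about (287,168) and the free peg at (261,138) under the shelf. The drainer with the steel tumbler is at (160,215). The caddy (423,208), mug (418,150), soap (167,137), bowl (91,255) and sponge (115,177) are all clear of it. The lone green (263,276) and yellow (340,277) cups are look-alikes to leave alone. The washed tumbler is the grey one lying on the drainer rods, so I'll confirm that in an enlarged crop.

```bash
python3 - <<'E'
from h import *
import pickle
D=pickle.load(open('d0.pkl','rb'))
a=D['top']['pixels'][65:255,130:380,::-1]
cv2.imwrite('pics/c1.png',cv2.resize(a,None,fx=3.1,fy=3.1,interpolation=cv2.INTER_CUBIC))
d=D['top']
for p in [(287,168)]: print(onz(d,*p,.05))
g=cv2.cvtColor(d['pixels'],cv2.COLOR_RGB2HSV)
print(g[220,240],g[168,270],g[230,175],g[212,157],g[235,290])
E
```

```text
[0.63858667 0.00093529 0.05      ]
[ 16  72 114] [ 35  12 124] [15 16 64] [40 10 80] [ 18  73 116]
```

View pics/c1.png

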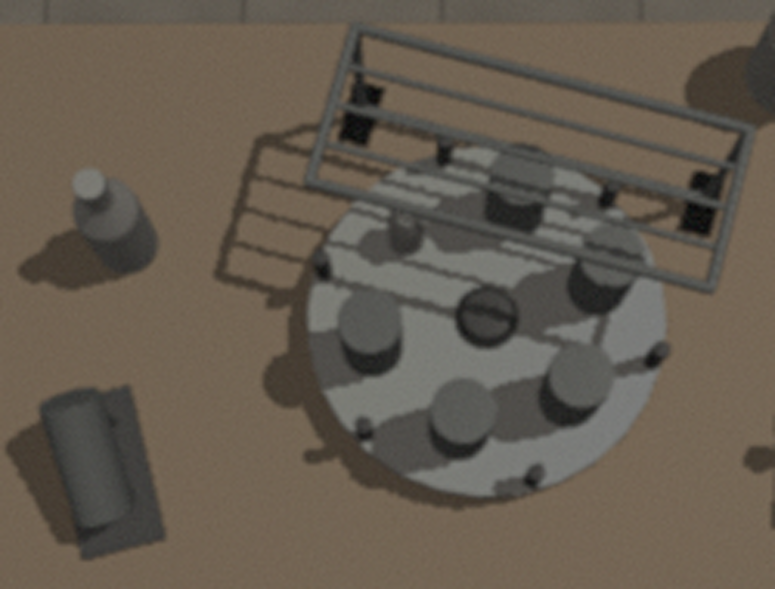

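The crop shows a plain steel tumbler on the drainer, with its bottom end at about crop (72,400) and its mouth at (105,522), towards the robot. It matches the description and isn't coloured. The free peg is at crop (405,230), and the left-front push post is at (364,428).

```bash
python3 - <<'E'
from h import *
import pickle
from scipy.optimize import least_squares
D=pickle.load(open('d0.pkl','rb')); d=D['top']
c=lambda x,y:(x/3.1+130,y/3.1+65)
posts=[(364,422),(537,468),(659,348),(322,258),(443,146),(608,187)]
tum=[(371,318),(462,405),(580,372),(612,245),(520,175)]
P=[onz(d,*c(*p),.11)[:2] for p in posts]; T=[onz(d,*c(*p),.16)[:2] for p in tum]; F=onz(d,*c(405,226),.125)[:2]
# joint fit centre+phase
def res(v):
    o=[]
    for Q,r,off in((P,.155,np.pi/6),(T+[F],.105,0)):
        for q in Q:
            a=np.arctan2(q[1]-v[1],q[0]-v[0]); k=np.round((a-v[2]-off)/(np.pi/3)); b=v[2]+off+k*np.pi/3
            o+=[q[0]-v[0]-r*np.cos(b),q[1]-v[1]-r*np.sin(b)]
    return o
s=min((least_squares(res,[.64,0,a]) for a in np.arange(0,1.05,.2)),key=lambda s:s.cost)
print('centre,phase',s.x,np.round(np.array(s.fun).reshape(-1,2)*1000,1).tolist())
print('P',np.round(P,3).tolist());print('T',np.round(T,3).tolist(),F)
# white disc outline fit
print('disc L/R/bottom',[np.round(onz(d,*c(*p),.05)[:2],3).tolist() for p in((307,318),(666,320),(487,497))])
print('shelf',[np.round(onz(d,*c(*p),.21),3).tolist() for p in((355,25),(752,128),(308,183),(714,290))])
print('tumbler rough',[np.round(onz(d,*c(*p),z),3).tolist() for p,z in(((72,395),.12),((103,525),.06))])
print('soap',onz(d,*c(90,185),.19),'green',onz(d,263,270,.11))
d=D['scene']; a=d['pixels'][140:215,290:365,::-1]
cv2.imwrite('pics/c2.png',np.hstack([cv2.resize(a,(390,390),interpolation=cv2.INTER_CUBIC),cv2.resize(D['top']['pixels'][180:255,125:200,::-1],(390,390),interpolation=cv2.INTER_CUBIC)])*1)
E
```

```text
centre,phase [0.63987887 0.00268538 0.791551  ] [[3.8, -0.1], [2.9, 0.7], [-1.8, 1.8], [1.2, -3.3], [-5.7, -1.8], [-5.0, 1.8], [2.1, 0.9], [1.4, -0.7], [1.7, 1.7], [9.9, -1.1], [-1.7, 1.4], [-8.7, -1.4]]
P [[0.533, 0.112], [0.493, -0.038], [0.599, -0.145], [0.68, 0.149], [0.784, 0.042], [0.745, -0.104]]
T [[0.614, 0.105], [0.54, 0.029], [0.568, -0.07], [0.678, -0.1], [0.74, -0.022]] [0.70500309 0.07600343]
disc L/R/bottom [[0.64, 0.166], [0.638, -0.163], [0.475, 0.002]]
shelf [[0.854, 0.118, 0.21], [0.763, -0.21, 0.21], [0.717, 0.156, 0.21], [0.626, -0.174, 0.21]]
tumbler rough [[0.555, 0.364, 0.12], [0.448, 0.345, 0.06]]
soap [0.72168007 0.34036155 0.19      ] green [0.3504459  0.06984264 0.11      ]
```

View pics/c2.png

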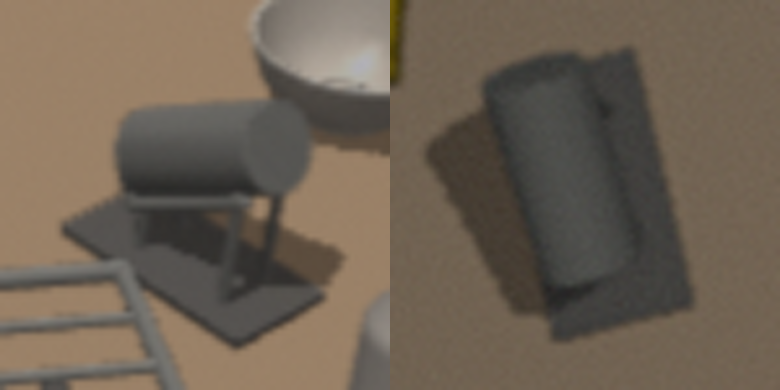

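The crops show the closed bottom's centre at about scene (343.5,168.5) and top (152.9,194.8). The mouth centre is at about top (164.2,230.4), and the mouth points at the robot and down.

```bash
python3 - <<'E'
from h import *
import pickle
from scipy.optimize import least_squares
D=pickle.load(open('d0.pkl','rb'))
def ax(v): return np.array([np.cos(v[3])*np.cos(np.pi/6),np.sin(v[3])*np.cos(np.pi/6),-.5])
def res(v):
    m=v[:3]; a=ax(v)*.055
    return np.r_[np.subtract(proj(D['top'],m-a),(152.9,194.8)),np.subtract(proj(D['top'],m+a),(164.2,230.4)),np.subtract(proj(D['scene'],m-a),(343.5,168.5))]
s=least_squares(res,[.5,.35,.09,3.3]);v=s.x
print(v,np.degrees(v[3]),s.fun)
print(v[:3]-ax(v)*.055,v[:3]+ax(v)*.055)
# drainer plate corners on z~0.006 (top view)
for p in((635,45),(692,302),(555,340)): print(onz(D['top'],(p[0]-390)/5.2+125,p[1]/5.2+180,.006))
E
```

```text
[0.50522127 0.35560294 0.08562479 3.40515439] 195.10097536773148 [-0.60117922 -0.42357504  0.02489955  0.09357318 -0.72055046  0.12617565]
[0.55120787 0.36801191 0.11312479] [0.45923467 0.34319396 0.05812479]
[0.58713425 0.3343675  0.006     ]
[0.44278313 0.29835178 0.006     ]
[0.42172753 0.37343333 0.006     ]
```

jog_arm(
  rows=[
    {"fingers": 0, "x": -32, "y": -30},
    {"fingers": 0, "x": -32, "y": -30},
    {"fingers": 0, "x": -46, "y": -32},
    {"fingers": 0, "x": -46, "y": -32},
    {"fingers": 0, "x": -46, "y": -32},
    {"fingers": 0, "x": -46, "y": -32},
    {"fingers": 0, "x": -46, "y": -32},
    {"fingers": 0, "x": -46, "y": -32},
  ],
)

```text
invalid input
```

jog_arm(
  rows=[
    {"fingers": 0, "x": -32, "y": -30, "z": 0, "ax": 0, "ay": 0, "az": 0},
    {"fingers": 0, "x": -32, "y": -30, "z": 0, "ax": 0, "ay": 0, "az": 0},
    {"fingers": 0, "x": -40, "y": -28, "z": 0, "ax": 0, "ay": 0, "az": 0},
    {"fingers": 0, "x": -40, "y": -28, "z": 0, "ax": 0, "ay": 0, "az": 0},
    {"fingers": 0, "x": -40, "y": -28, "z": 0, "ax": 0, "ay": 0, "az": 0},
    {"fingers": 0, "x": -40, "y": -28, "z": 0, "ax": 0, "ay": 0, "az": 0},
    {"fingers": 0, "x": -40, "y": -28, "z": 0, "ax": 0, "ay": 0, "az": 0},
    {"fingers": 0, "x": -40, "y": -28, "z": 0, "ax": 0, "ay": 0, "az": 0},
  ],
  force=40,
)

```text
t: 0.9
eef_pos: [0.4568, 0.2878, 0.209]
tool_rot: [-0.0, 0.202, 0.979, -0.0]
contact_force: [0.7, 0.9, -0.4]
gripper_width: -0.002
grasp_force: 0.0
```

jog_arm(
  rows=[
    {"fingers": 0, "x": -38, "y": -22, "z": 0, "ax": 0, "ay": 0, "az": 0},
    {"fingers": 0, "x": -38, "y": -22, "z": 0, "ax": 0, "ay": 0, "az": 0},
    {"fingers": 0, "x": -38, "y": -22, "z": 0, "ax": 0, "ay": 0, "az": 0},
    {"fingers": 0, "x": -38, "y": -21, "z": 0, "ax": 0, "ay": 0, "az": 0},
    {"fingers": 0, "x": 0, "y": 0, "z": 30, "ax": 0, "ay": 0, "az": 0},
    {"fingers": 0, "x": 0, "y": 0, "z": 30, "ax": 0, "ay": 0, "az": 0},
    {"fingers": 0, "x": 0, "y": 0, "z": 30, "ax": 0, "ay": 0, "az": 0},
    {"fingers": 0, "x": 0, "y": 0, "z": 27, "ax": 0, "ay": 0, "az": 0},
  ],
)

```text
t: 1.7
eef_pos: [0.5608, 0.1493, 0.0904]
tool_rot: [-0.001, 0.203, 0.979, -0.0]
contact_force: [-0.2, -0.4, -0.1]
gripper_width: 0.001
grasp_force: 0.0
```

```bash
python3 - <<'E'
from h import *
o=bot.get_obs(); print(o['t'],o['eef_pos'],o['contact_force'])
Rt=R.from_quat(np.r_[o['tool_rot'][1:],o['tool_rot'][0]]).as_matrix()
C=np.array([.640,.0025]); p=np.array(o['eef_pos'][:2])
print(np.degrees(np.arctan2(*(p-C)[::-1])),np.linalg.norm(p-C))
for a in np.arange(120,184,5):
    q=C+.163*np.array([np.cos(np.radians(a)),np.sin(np.radians(a))]); d=np.r_[q-p,0]
    print(a,np.round(q,3),np.round(Rt.T@d*1000,1)); p=q
E
```

```text
1.7 [0.56075237 0.14932751 0.0903913 ] [-0.15427629 -0.35348676 -0.14626473]
118.35719443355481 0.16684874932400215
120 [0.558 0.144] [-0.2 -6.1  0. ]
125 [0.547 0.136] [  8.  -11.8   0. ]
130 [0.535 0.127] [  6.9 -12.4   0. ]
135 [0.525 0.118] [  5.8 -13.    0. ]
140 [0.515 0.107] [  4.7 -13.4   0. ]
145 [0.506 0.096] [  3.5 -13.8   0. ]
150 [0.499 0.084] [  2.3 -14.    0. ]
155 [0.492 0.071] [  1.  -14.2   0. ]
160 [0.487 0.058] [ -0.2 -14.2   0. ]
165 [0.483 0.045] [ -1.5 -14.1   0. ]
170 [0.479 0.031] [ -2.7 -14.    0. ]
175 [0.478 0.017] [ -3.9 -13.7   0. ]
180 [0.477 0.003] [ -5.1 -13.3   0. ]
```

jog_arm(
  rows=[
    {"fingers": 0, "x": 0, "y": -6, "z": 0, "ax": 0, "ay": 0, "az": 0},
    {"fingers": 0, "x": 4, "y": -6, "z": 0, "ax": 0, "ay": 0, "az": 0},
    {"fingers": 0, "x": 4, "y": -6, "z": 0, "ax": 0, "ay": 0, "az": 0},
    {"fingers": 0, "x": 3.5, "y": -6, "z": 0, "ax": 0, "ay": 0, "az": 0},
    {"fingers": 0, "x": 3.5, "y": -6.5, "z": 0, "ax": 0, "ay": 0, "az": 0},
    {"fingers": 0, "x": 3, "y": -6.5, "z": 0, "ax": 0, "ay": 0, "az": 0},
    {"fingers": 0, "x": 3, "y": -6.5, "z": 0, "ax": 0, "ay": 0, "az": 0},
    {"fingers": 0, "x": 2.5, "y": -6.5, "z": 0, "ax": 0, "ay": 0, "az": 0},
  ],
)

```text
t: 2.5
eef_pos: [0.5195, 0.1127, 0.0923]
tool_rot: [0.0, 0.202, 0.979, 0.0]
contact_force: [0.1, -0.1, -0.1]
gripper_width: 0.0
grasp_force: 0.0
```

jog_arm(
  rows=[
    {"fingers": 0, "x": 2, "y": -7, "z": 0, "ax": 0, "ay": 0, "az": 0},
    {"fingers": 0, "x": 2, "y": -7, "z": 0, "ax": 0, "ay": 0, "az": 0},
    {"fingers": 0, "x": 1.5, "y": -7, "z": 0, "ax": 0, "ay": 0, "az": 0},
    {"fingers": 0, "x": 1.5, "y": -7, "z": 0, "ax": 0, "ay": 0, "az": 0},
    {"fingers": 0, "x": 1, "y": -7, "z": 0, "ax": 0, "ay": 0, "az": 0},
    {"fingers": 0, "x": 0.5, "y": -7, "z": 0, "ax": 0, "ay": 0, "az": 0},
    {"fingers": 0, "x": 0.5, "y": -7, "z": 0, "ax": 0, "ay": 0, "az": 0},
    {"fingers": 0, "x": 0, "y": -7, "z": 0, "ax": 0, "ay": 0, "az": 0},
  ],
)

```text
t: 3.3
eef_pos: [0.4892, 0.0647, 0.0921]
tool_rot: [-0.0, 0.203, 0.979, 0.0]
contact_force: [-0.5, -0.4, -0.7]
gripper_width: 0.001
grasp_force: 0.0
```

```bash
python3 - <<'E'
from h import *
o=bot.get_obs(); print(o['t'],o['eef_pos'],o['contact_force'])
C=np.array([.640,.0025]); p=np.array(o['eef_pos'][:2])
print(np.degrees(np.arctan2(*(p-C)[::-1])),np.linalg.norm(p-C))
save(cam('top'),'pics/t1.png')
a=cv2.imread('pics/t1.png')[65:255,200:380]; cv2.imwrite('pics/t1.png',cv2.resize(a,None,fx=3,fy=3))
E
```

```text
3.3 [0.48923821 0.06469462 0.09209438] [-0.53735942 -0.36928547 -0.67213913]
157.5821056108059 0.16308674809895668
```

View pics/t1.png

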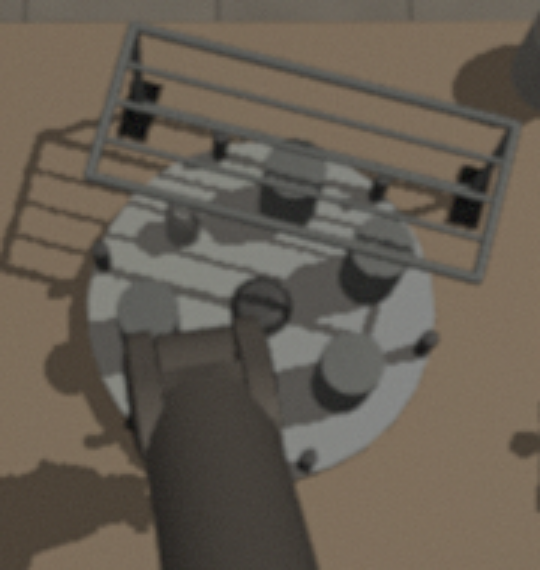

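The top picture shows the turntable unmoved: the post is still at crop (307,460) and the free peg at (182,222). The wrist hides the left-front post, so I'll check it in the scene view.

```bash
python3 - <<'E'
from h import *
o=bot.get_obs(); d=cam('scene'); print(o['t'],o['eef_pos'],o['contact_force'],proj(d,o['eef_pos']),proj(d,[.53,.111,.11]), proj(d,[.491,-.039,.11]))
a=d['pixels'][110:290,160:340,::-1]; cv2.imwrite('pics/s1.png',cv2.resize(a,None,fx=3.3,fy=3.3,interpolation=cv2.INTER_CUBIC))
E
```

```text
3.35 [0.48872336 0.06338123 0.09201571] [-0.28927975 -0.84561246  0.45895953] (np.float64(240.1632973337052), np.float64(186.18801961533603)) (np.float64(261.46378691611216), np.float64(185.20899933968514)) (np.float64(206.35193689929233), np.float64(189.83543078262412))
```

View pics/s1.png

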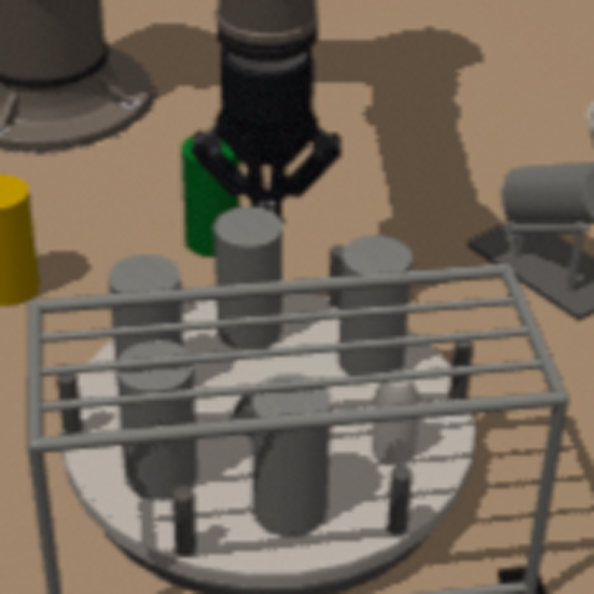

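The left-front post is still at about crop (337,250), at angle 0. The finger slid past its outer side, so I'll retry at a smaller radius with the finger face turned square to the post.

jog_arm(
  rows=[
    {"fingers": 0, "x": 0, "y": 0, "z": -30, "ax": 0, "ay": 0, "az": 0},
    {"fingers": 0, "x": 0, "y": 0, "z": -30, "ax": 0, "ay": 0, "az": 0},
    {"fingers": 0, "x": -11, "y": 31, "z": 0, "ax": 0, "ay": 0, "az": 0},
    {"fingers": 0, "x": -11, "y": 31, "z": 0, "ax": 0, "ay": 0, "az": 0},
    {"fingers": 0, "x": -12, "y": 31, "z": 0, "ax": 0, "ay": 0, "az": 0},
    {"fingers": 0, "x": 0, "y": 0, "z": 0, "ax": 0, "ay": 0, "az": 7.2},
    {"fingers": 0, "x": 0, "y": 0, "z": 0, "ax": 0, "ay": 0, "az": 7.2},
    {"fingers": 0, "x": 0, "y": 0, "z": 0, "ax": 0, "ay": 0, "az": 7.2},
  ],
)

```text
t: 4.2
eef_pos: [0.5578, 0.1376, 0.1519]
tool_rot: [-0.0, 0.384, 0.923, -0.0]
contact_force: [0.4, -0.3, 0.1]
gripper_width: 0.002
grasp_force: 0.0
```

jog_arm(
  rows=[
    {"fingers": 0, "x": 0, "y": 0, "z": 20, "ax": 0, "ay": 0, "az": 0},
    {"fingers": 0, "x": 0, "y": 0, "z": 20, "ax": 0, "ay": 0, "az": 0},
    {"fingers": 0, "x": 0, "y": 0, "z": 10, "ax": 0, "ay": 0, "az": 0},
    {"fingers": 0, "x": 0, "y": 0, "z": 5, "ax": 0, "ay": 0, "az": 0},
    {"fingers": 0, "x": 0, "y": 0, "z": 5, "ax": 0, "ay": 0, "az": 0},
    {"fingers": 0, "x": 0, "y": 0, "z": 2, "ax": 0, "ay": 0, "az": 0},
    {"fingers": 0, "x": 0, "y": 0, "z": 0, "ax": 0, "ay": 0, "az": 0},
    {"fingers": 0, "x": 0, "y": 0, "z": 0, "ax": 0, "ay": 0, "az": 0},
  ],
)

```text
t: 5.0
eef_pos: [0.558, 0.1372, 0.0906]
tool_rot: [0.0, 0.382, 0.924, 0.0]
contact_force: [-1.5, -0.3, 0.4]
gripper_width: 0.002
grasp_force: 0.0
```

```bash
python3 - <<'E'
from h import *
o=bot.get_obs(); print(o['t'],o['eef_pos'],o['contact_force'])
Rt=R.from_quat(np.r_[o['tool_rot'][1:],o['tool_rot'][0]]).as_matrix()
print(np.degrees(np.arctan2(Rt[1,1],Rt[0,1])))
C=np.array([.640,.0025]); p=np.array(o['eef_pos'][:2])
print(np.degrees(np.arctan2(*(p-C)[::-1])),np.linalg.norm(p-C))
M=Rt
for a in np.r_[124.5,np.arange(127,176,3)]:
    q=C+.156*np.array([np.cos(np.radians(a)),np.sin(np.radians(a))]); d=np.r_[q-p,0]
    print(a,np.round(M.T@d*1000,1)); p=q
    if a>126: M=M@R.from_euler('z',-3,degrees=True).as_matrix()
E
```

```text
5.0 [0.55798195 0.13720728 0.09061684] [-1.49566537 -0.28322454  0.35093279]
45.03269094535717
121.3356176224379 0.15771180184324193
124.5 [ 0.1 -8.8 -0. ]
127.0 [ 1.1 -6.7 -0. ]
130.0 [ 1.4 -8.1 -0. ]
133.0 [ 1.4 -8.1 -0. ]
136.0 [ 1.4 -8.1 -0. ]
139.0 [ 1.4 -8.1 -0. ]
142.0 [ 1.4 -8.1 -0. ]
145.0 [ 1.4 -8.1 -0. ]
148.0 [ 1.4 -8.1 -0. ]
151.0 [ 1.4 -8.1 -0. ]
154.0 [ 1.4 -8.1 -0. ]
157.0 [ 1.4 -8.1 -0. ]
160.0 [ 1.4 -8.1 -0. ]
163.0 [ 1.4 -8.1 -0. ]
166.0 [ 1.4 -8.1 -0. ]
169.0 [ 1.4 -8.1 -0. ]
172.0 [ 1.4 -8.1 -0. ]
175.0 [ 1.4 -8.1 -0. ]
```

jog_arm(
  rows=[
    {"fingers": 0, "x": 0, "y": -9, "z": 0, "ax": 0, "ay": 0, "az": 0},
    {"fingers": 0, "x": 1, "y": -6.5, "z": 0, "ax": 0, "ay": 0, "az": -3},
    {"fingers": 0, "x": 1.4, "y": -8, "z": 0, "ax": 0, "ay": 0, "az": -3},
    {"fingers": 0, "x": 1.4, "y": -8, "z": 0, "ax": 0, "ay": 0, "az": -3},
    {"fingers": 0, "x": 1.4, "y": -8, "z": 0, "ax": 0, "ay": 0, "az": -3},
    {"fingers": 0, "x": 1.4, "y": -8, "z": 0, "ax": 0, "ay": 0, "az": -3},
    {"fingers": 0, "x": 1.4, "y": -8, "z": 0, "ax": 0, "ay": 0, "az": -3},
    {"fingers": 0, "x": 0, "y": 0, "z": 0, "ax": 0, "ay": 0, "az": 0},
  ],
)

```text
t: 5.8
eef_pos: [0.5159, 0.0972, 0.0903]
tool_rot: [-0.0, 0.234, 0.972, -0.0]
contact_force: [-1.3, 0.4, 0.1]
gripper_width: 0.004
grasp_force: 0.0
```

```bash
python3 - <<'E'
from h import *
o=bot.get_obs(); print(o['t'],o['eef_pos'],o['contact_force'])
C=np.array([.640,.0025]); p=np.array(o['eef_pos'][:2])
print(np.degrees(np.arctan2(*(p-C)[::-1])),np.linalg.norm(p-C))
d=cam('top'); a=d['pixels'][65:255,200:380,::-1]; b=cv2.resize(a,(396,418))
d=cam('scene'); a=d['pixels'][110:290,160:340,::-1]; print(proj(d,o['eef_pos']));cv2.imwrite('pics/s2.png',np.hstack([b,cv2.resize(a,(396,418))]))
E
```

```text
5.8 [0.5158843  0.09715616 0.09034686] [-1.28503494  0.38796507  0.1245447 ]
142.66924332185113 0.1560913078570278
(np.float64(254.76179538222883), np.float64(189.16792638786046))
```

View pics/s2.png

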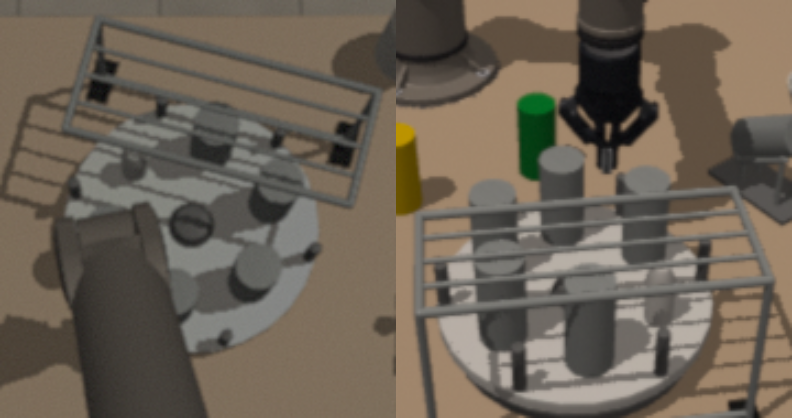

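The right half shows the finger tip at about (606,172). It ends some 15 mm above the reported TCP, so it only just brushes over the post top at (622,185). The next try is lower and slightly farther out.

jog_arm(
  rows=[
    {"fingers": 0, "x": 0, "y": 0, "z": -30, "ax": 0, "ay": 0, "az": 0},
    {"fingers": 0, "x": 0, "y": 0, "z": -30, "ax": 0, "ay": 0, "az": 0},
    {"fingers": 0, "x": -9, "y": 28, "z": 0, "ax": 0, "ay": 0, "az": 0},
    {"fingers": 0, "x": -9, "y": 29, "z": 0, "ax": 0, "ay": 0, "az": 0},
    {"fingers": 0, "x": 0, "y": 0, "z": 0, "ax": 0, "ay": 0, "az": 6},
    {"fingers": 0, "x": 0, "y": 0, "z": 0, "ax": 0, "ay": 0, "az": 6},
    {"fingers": 0, "x": 0, "y": 0, "z": 20, "ax": 0, "ay": 0, "az": 6},
    {"fingers": 0, "x": 0, "y": 0, "z": 20, "ax": 0, "ay": 0, "az": 0},
  ],
)

```text
t: 6.7
eef_pos: [0.5596, 0.1422, 0.1102]
tool_rot: [0.001, 0.384, 0.923, 0.001]
contact_force: [-0.3, 0.2, 0.2]
gripper_width: 0.001
grasp_force: 0.0
```

jog_arm(
  rows=[
    {"fingers": 0, "x": 0, "y": 0, "z": 10, "ax": 0, "ay": 0, "az": 0},
    {"fingers": 0, "x": 0, "y": 0, "z": 8, "ax": 0, "ay": 0, "az": 0},
    {"fingers": 0, "x": 0, "y": 0, "z": 6, "ax": 0, "ay": 0, "az": 0},
    {"fingers": 0, "x": 0, "y": 0, "z": 4, "ax": 0, "ay": 0, "az": 0},
    {"fingers": 0, "x": 0, "y": 0, "z": 3, "ax": 0, "ay": 0, "az": 0},
    {"fingers": 0, "x": 0, "y": 0, "z": 3, "ax": 0, "ay": 0, "az": 0},
    {"fingers": 0, "x": 0, "y": 0, "z": 3, "ax": 0, "ay": 0, "az": 0},
    {"fingers": 0, "x": 0, "y": 0, "z": 0, "ax": 0, "ay": 0, "az": 0},
  ],
)

```text
t: 7.5
eef_pos: [0.5586, 0.1413, 0.0729]
tool_rot: [-0.0, 0.382, 0.924, -0.0]
contact_force: [-0.3, 0.6, 0.4]
gripper_width: 0.0
grasp_force: 0.0
```

jog_arm(
  rows=[
    {"fingers": 0, "x": 0, "y": -9, "z": 0, "ax": 0, "ay": 0, "az": 0},
    {"fingers": 0, "x": 1, "y": -6.5, "z": 0, "ax": 0, "ay": 0, "az": -3},
    {"fingers": 0, "x": 1.4, "y": -8, "z": 0, "ax": 0, "ay": 0, "az": -3},
    {"fingers": 0, "x": 1.4, "y": -8, "z": 0, "ax": 0, "ay": 0, "az": -3},
    {"fingers": 0, "x": 0, "y": 0, "z": 0, "ax": 0, "ay": 0, "az": 0},
    {"fingers": 0, "x": 0, "y": 0, "z": 0, "ax": 0, "ay": 0, "az": 0},
    {"fingers": 0, "x": 0, "y": 0, "z": 0, "ax": 0, "ay": 0, "az": 0},
    {"fingers": 0, "x": 0, "y": 0, "z": 0, "ax": 0, "ay": 0, "az": 0},
  ],
)

```text
t: 8.3
eef_pos: [0.5351, 0.121, 0.0733]
tool_rot: [0.0, 0.309, 0.951, 0.0]
contact_force: [1.5, 0.2, -0.1]
gripper_width: -0.002
grasp_force: 0.5
```

jog_arm(
  rows=[
    {"fingers": 0, "x": 1.4, "y": -8, "z": 0, "ax": 0, "ay": 0, "az": -3},
    {"fingers": 0, "x": 1.4, "y": -8, "z": 0, "ax": 0, "ay": 0, "az": -3},
    {"fingers": 0, "x": 1.4, "y": -8, "z": 0, "ax": 0, "ay": 0, "az": -3},
    {"fingers": 0, "x": 0, "y": 0, "z": 0, "ax": 0, "ay": 0, "az": 0},
    {"fingers": 0, "x": 0, "y": 0, "z": 0, "ax": 0, "ay": 0, "az": 0},
    {"fingers": 0, "x": 0, "y": 0, "z": 0, "ax": 0, "ay": 0, "az": 0},
    {"fingers": 0, "x": 0, "y": 0, "z": 0, "ax": 0, "ay": 0, "az": 0},
    {"fingers": 0, "x": 0, "y": 0, "z": 0, "ax": 0, "ay": 0, "az": 0},
  ],
)

```text
t: 9.1
eef_pos: [0.5183, 0.1035, 0.0731]
tool_rot: [0.0, 0.233, 0.972, 0.0]
contact_force: [0.0, 3.0, 0.7]
gripper_width: -0.003
grasp_force: 1.5
```

```bash
cat >> h.py <<'E'
def postpix(d,phi,z=.11,r=.155,C=(.640,.0025)):
    return [proj(d,[C[0]+r*np.cos(a),C[1]+r*np.sin(a),z]) for a in np.radians(phi)]
def darkposts(d,rng=60):
    "angle of dark post tops found in the top view, by casting dark blobs on z=.08"
    g=cv2.cvtColor(d['pixels'],cv2.COLOR_RGB2GRAY); m=(g<45).astype(np.uint8)
    n,l,s,c=cv2.connectedComponentsWithStats(m); out=[]
    for i in range(1,n):
        if 8<s[i,4]<120:
            q=onz(d,*c[i],.085)[:2]-np.array([.640,.0025]); r=np.linalg.norm(q)
            if .13<r<.175: out.append((round(float(np.degrees(np.arctan2(q[1],q[0]))),1),round(float(r),3)))
    return out
E
python3 - <<'E'
from h import *
import pickle
print('start',darkposts(pickle.load(open('d0.pkl','rb'))['top']))
o=bot.get_obs(); print(o['t'],o['eef_pos'],o['contact_force'])
print('now',darkposts(cam('top')))
E
```

```text
start [(15.3, 0.15), (-45.9, 0.15), (76.3, 0.154), (-107.3, 0.152), (135.8, 0.158), (-167.3, 0.158)]
9.1 [0.51826733 0.10350724 0.07312597] [0.03541429 2.98387851 0.73321449]
now [(-32.7, 0.146), (89.3, 0.154), (-93.9, 0.151), (-154.2, 0.157)]
```

The turntable has now turned 13°, so contact is good and I'll keep pushing.

jog_arm(
  rows=[
    {"fingers": 0, "x": 1.4, "y": -8, "z": 0, "ax": 0, "ay": 0, "az": -3},
    {"fingers": 0, "x": 1.4, "y": -8, "z": 0, "ax": 0, "ay": 0, "az": -3},
    {"fingers": 0, "x": 1.4, "y": -8, "z": 0, "ax": 0, "ay": 0, "az": -3},
    {"fingers": 0, "x": 1.4, "y": -8, "z": 0, "ax": 0, "ay": 0, "az": -3},
    {"fingers": 0, "x": 1.4, "y": -8, "z": 0, "ax": 0, "ay": 0, "az": -3},
    {"fingers": 0, "x": 1.4, "y": -8, "z": 0, "ax": 0, "ay": 0, "az": -3},
    {"fingers": 0, "x": 0.7, "y": -4, "z": 0, "ax": 0, "ay": 0, "az": -1.5},
    {"fingers": 0, "x": 0, "y": 0, "z": 0, "ax": 0, "ay": 0, "az": 0},
  ],
)

```text
t: 9.95
eef_pos: [0.4925, 0.0554, 0.073]
tool_rot: [-0.0, 0.066, 0.998, -0.0]
contact_force: [0.2, 0.2, 0.7]
gripper_width: 0.003
grasp_force: 0.0
```

```bash
python3 - <<'E'
from h import *
o=bot.get_obs(); print(o['t'],o['eef_pos'],o['contact_force'])
print('now',darkposts(cam('top')))
E
```

```text
9.95 [0.4924851  0.05539284 0.07295723] [0.2035155  0.1814149  0.66421512]
now [(-8.4, 0.161), (53.7, 0.151), (-69.0, 0.15), (113.7, 0.156), (-129.9, 0.153)]
```

The turntable is past halfway. I'll lift clear, open the fingers and check it settles.

jog_arm(
  rows=[
    {"fingers": 0, "x": 0, "y": 0, "z": 0, "ax": 0, "ay": 0, "az": 0},
    {"fingers": 0, "x": 0, "y": 0, "z": 0, "ax": 0, "ay": 0, "az": 0},
    {"fingers": 0, "x": 0, "y": 0, "z": 0, "ax": 0, "ay": 0, "az": 0},
    {"fingers": 0, "x": 0, "y": 0, "z": -30, "ax": 0, "ay": 0, "az": 0},
    {"fingers": 0, "x": 0, "y": 0, "z": -40, "ax": 0, "ay": 0, "az": 0},
    {"fingers": 0, "x": 0, "y": 0, "z": -40, "ax": 0, "ay": 0, "az": 0},
    {"fingers": 0, "x": 0, "y": 0, "z": -40, "ax": 0, "ay": 0, "az": 0},
    {"fingers": 85, "x": 0, "y": 30, "z": 0, "ax": 0, "ay": 0, "az": -7.6},
  ],
)

```text
t: 10.8
eef_pos: [0.5002, 0.0837, 0.2288]
tool_rot: [0.005, 0.001, 1.0, 0.001]
contact_force: [0.8, -0.3, -0.6]
gripper_width: 0.155
grasp_force: 0.0
```

jog_arm(
  rows=[
    {"fingers": 85, "x": 0, "y": 30, "z": 0, "ax": 0, "ay": 0, "az": -7.6},
    {"fingers": 85, "x": 0, "y": 40, "z": 0, "ax": 0, "ay": 0, "az": -7.5},
    {"fingers": 85, "x": 0, "y": 45, "z": 0, "ax": 0, "ay": 0, "az": 0},
    {"fingers": 85, "x": 0, "y": 45, "z": 0, "ax": 0, "ay": 0, "az": 0},
    {"fingers": 85, "x": 0, "y": 45, "z": 0, "ax": 0, "ay": 0, "az": 0},
    {"fingers": 85, "x": 0, "y": 45, "z": 0, "ax": 0, "ay": 0, "az": 0},
    {"fingers": 85, "x": 0, "y": 0, "z": 0, "ax": 0, "ay": 0, "az": 0},
    {"fingers": 85, "x": 0, "y": 0, "z": 0, "ax": 0, "ay": 0, "az": 0},
  ],
)

```text
t: 11.6
eef_pos: [0.4433, 0.3308, 0.2228]
tool_rot: [-0.0, -0.134, 0.991, -0.0]
contact_force: [0.0, -1.2, 0.2]
gripper_width: 0.996
grasp_force: 0.0
```

```bash
python3 - <<'E'
from h import *
o=bot.get_obs(); print(o['t'],o['eef_pos'],o['contact_force'])
d=cam('top');print('now',darkposts(d))
Rt=R.from_quat(np.r_[o['tool_rot'][1:],o['tool_rot'][0]]).as_matrix()
print(np.degrees(np.arctan2(Rt[1,1],Rt[0,1])), Rt.T@(np.array([.5175,.3592,.070])-o['eef_pos'])*1000)
w=cam('wrist'); print(np.round(w['world_from_camera'],3).tolist(),w['K'])
cv2.imwrite('pics/w1.png',np.hstack([cv2.resize(w['pixels'][:,:,::-1],(400,300)),cv2.resize(d['pixels'][65:255,130:380,::-1],(395,300))]))
m=np.array([.505,.356,.0856]);a=np.array([-.836,-.226,-.5])*.055
print([np.round(np.array(proj(w,p))*400/512) for p in(m-a,m,m+a)])
E
```

```text
11.6 [0.44327332 0.33083097 0.22278633] [ 0.04810051 -1.21303523  0.23657978]
now [(16.2, 0.15), (-45.5, 0.15), (76.8, 0.154), (-106.6, 0.152)]
105.39688710924459 [-79.17783557   7.6777472  152.74156848]
[[-0.262, 0.923, 0.281, 0.372], [0.965, 0.251, 0.075, 0.309], [-0.001, 0.291, -0.957, 0.387], [0.0, 0.0, 0.0, 1.0]] 302.2487805422187
[array([208., 228.]), array([208., 187.]), array([208., 149.])]
```

View pics/w1.png

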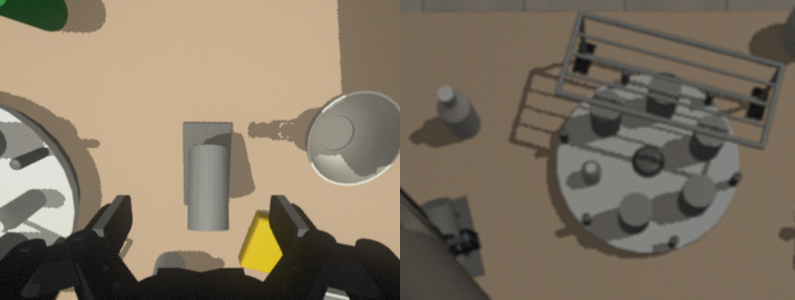

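The top view shows the turntable one stop on and settled, with the free peg out at the left front (right half, 591,170). The wrist view shows the tumbler at x≈208, y 145–230, as predicted, so I'll descend and grasp it.

jog_arm(
  rows=[
    {"fingers": 85, "x": -40, "y": 4, "z": 0, "ax": 0, "ay": 0, "az": 0},
    {"fingers": 85, "x": -39, "y": 4, "z": 0, "ax": 0, "ay": 0, "az": 0},
    {"fingers": 85, "x": 0, "y": 0, "z": 40, "ax": 0, "ay": 0, "az": 0},
    {"fingers": 85, "x": 0, "y": 0, "z": 40, "ax": 0, "ay": 0, "az": 0},
    {"fingers": 85, "x": 0, "y": 0, "z": 30, "ax": 0, "ay": 0, "az": 0},
    {"fingers": 85, "x": 0, "y": 0, "z": 20, "ax": 0, "ay": 0, "az": 0},
    {"fingers": 85, "x": 0, "y": 0, "z": 15, "ax": 0, "ay": 0, "az": 0},
    {"fingers": 85, "x": 0, "y": 0, "z": 6, "ax": 0, "ay": 0, "az": 0},
  ],
)

```text
t: 12.5
eef_pos: [0.5182, 0.3565, 0.0707]
tool_rot: [-0.001, -0.132, 0.991, -0.001]
contact_force: [0.5, -0.2, -0.1]
gripper_width: 0.994
grasp_force: 0.0
```

jog_arm(
  rows=[
    {"fingers": 85, "x": 0, "y": 0, "z": 1, "ax": 0, "ay": 0, "az": 0},
    {"fingers": 70, "x": 0, "y": 0, "z": 0, "ax": 0, "ay": 0, "az": 0},
    {"fingers": 60, "x": 0, "y": 0, "z": 0, "ax": 0, "ay": 0, "az": 0},
    {"fingers": 50, "x": 0, "y": 0, "z": 0, "ax": 0, "ay": 0, "az": 0},
    {"fingers": 40, "x": 0, "y": 0, "z": 0, "ax": 0, "ay": 0, "az": 0},
    {"fingers": 40, "x": 0, "y": 0, "z": 0, "ax": 0, "ay": 0, "az": 0},
    {"fingers": 40, "x": 0, "y": 0, "z": 0, "ax": 0, "ay": 0, "az": 0},
    {"fingers": 40, "x": 0, "y": 0, "z": 0, "ax": 0, "ay": 0, "az": 0},
  ],
  force=40,
)

```text
t: 13.3
eef_pos: [0.5186, 0.3601, 0.0732]
tool_rot: [0.001, -0.133, 0.991, 0.001]
contact_force: [-1.4, -0.2, 6.0]
gripper_width: 0.633
grasp_force: 40.8
```

jog_arm(
  rows=[
    {"fingers": 40, "x": 0, "y": 0, "z": -8, "ax": 0, "ay": 0, "az": 0},
    {"fingers": 40, "x": 0, "y": 0, "z": -20, "ax": 0, "ay": 0, "az": 0},
    {"fingers": 40, "x": 0, "y": 0, "z": -30, "ax": 0, "ay": 0, "az": 0},
    {"fingers": 40, "x": 0, "y": 0, "z": -40, "ax": 0, "ay": 0, "az": 0},
    {"fingers": 40, "x": 0, "y": 0, "z": -40, "ax": 0, "ay": 0, "az": 0},
    {"fingers": 40, "x": 0, "y": 0, "z": -40, "ax": 0, "ay": 0, "az": 0},
    {"fingers": 40, "x": 0, "y": 0, "z": -20, "ax": 0, "ay": 0, "az": 0},
    {"fingers": 40, "x": 0, "y": 0, "z": 0, "ax": 0, "ay": 0, "az": 0},
  ],
  force=60,
)

```text
t: 14.1
eef_pos: [0.5197, 0.3592, 0.2735]
tool_rot: [0.003, -0.132, 0.991, 0.002]
contact_force: [0.2, 0.3, -2.9]
gripper_width: 0.616
grasp_force: 63.3
```

jog_arm(
  rows=[
    {"fingers": 40, "x": 0, "y": 0, "z": 0, "ax": 0, "ay": 0, "az": 8},
    {"fingers": 40, "x": 0, "y": 0, "z": 0, "ax": 0, "ay": 0, "az": 8},
    {"fingers": 40, "x": 0, "y": 0, "z": 0, "ax": 0, "ay": 0, "az": 8},
    {"fingers": 40, "x": 0, "y": 0, "z": 0, "ax": 0, "ay": 0, "az": 8},
    {"fingers": 40, "x": 0, "y": 0, "z": 0, "ax": 0, "ay": 0, "az": 8},
    {"fingers": 40, "x": 0, "y": 0, "z": 0, "ax": 0, "ay": -6, "az": 0},
    {"fingers": 40, "x": 0, "y": 0, "z": 0, "ax": 0, "ay": -7, "az": 0},
    {"fingers": 40, "x": 0, "y": 0, "z": 0, "ax": 0, "ay": -7, "az": 0},
  ],
)

```text
t: 14.9
eef_pos: [0.518, 0.3575, 0.2681]
tool_rot: [0.171, 0.211, 0.962, -0.038]
contact_force: [-0.0, -0.4, -3.0]
gripper_width: 0.624
grasp_force: 63.2
```

jog_arm(
  rows=[
    {"fingers": 40, "x": 0, "y": 0, "z": 0, "ax": 0, "ay": -5, "az": 0},
    {"fingers": 40, "x": 0, "y": 0, "z": 0, "ax": 0, "ay": -5, "az": 0},
    {"fingers": 40, "x": 0, "y": 0, "z": 0, "ax": 0, "ay": -5, "az": 0},
    {"fingers": 40, "x": 0, "y": 0, "z": 0, "ax": 0, "ay": -5, "az": 0},
    {"fingers": 40, "x": 0, "y": 0, "z": 0, "ax": 0, "ay": -5, "az": 0},
    {"fingers": 40, "x": 0, "y": 0, "z": 0, "ax": 0, "ay": -5, "az": 0},
    {"fingers": 40, "x": 0, "y": 0, "z": 0, "ax": 0, "ay": -5, "az": 0},
    {"fingers": 40, "x": 0, "y": 0, "z": 0, "ax": 0, "ay": -5, "az": 0},
  ],
)

```text
t: 15.7
eef_pos: [0.5173, 0.3581, 0.2679]
tool_rot: [0.489, 0.185, 0.846, -0.108]
contact_force: [-0.2, -0.4, -2.3]
gripper_width: 0.62
grasp_force: 63.4
```

```bash
python3 - <<'E'
from h import *
o=bot.get_obs(); print(o['t'],o['eef_pos'],o['contact_force'],o['q'])
Rt=R.from_quat(np.r_[o['tool_rot'][1:],o['tool_rot'][0]]).as_matrix()
print(np.round(Rt,3).tolist())
d=cam('scene'); t=cam('top'); print(proj(d,o['eef_pos']),proj(t,o['eef_pos']))
import pickle; pickle.dump((d,t,o),open('d1.pkl','wb'))
u,v=map(int,proj(d,o['eef_pos']));u2,v2=map(int,proj(t,o['eef_pos']))
print(u,v,u2,v2)
f=lambda D,u,v:cv2.resize(D['pixels'][max(v-65,0):max(v-65,0)+130,max(u-65,0):max(u-65,0)+130,::-1],(398,398),interpolation=cv2.INTER_CUBIC)
cv2.imwrite('pics/g1.png',np.hstack([f(d,u,v),f(t,u2,v2)]))
E
```

```text
15.7 [0.517334   0.35805636 0.26786622] [-0.17716138 -0.39818084 -2.31170836] [-1.38276976  0.40953172  0.20056183  1.99040176  1.09684299  1.18204808
 -0.73864018]
[[-0.453, 0.417, 0.788], [0.207, 0.909, -0.363], [-0.867, -0.001, -0.498]]
(np.float64(341.00924260544116), np.float64(117.40684723320074)) (np.float64(141.9370296425879), np.float64(197.08339686201546))
341 117 141 197
```

View pics/g1.png

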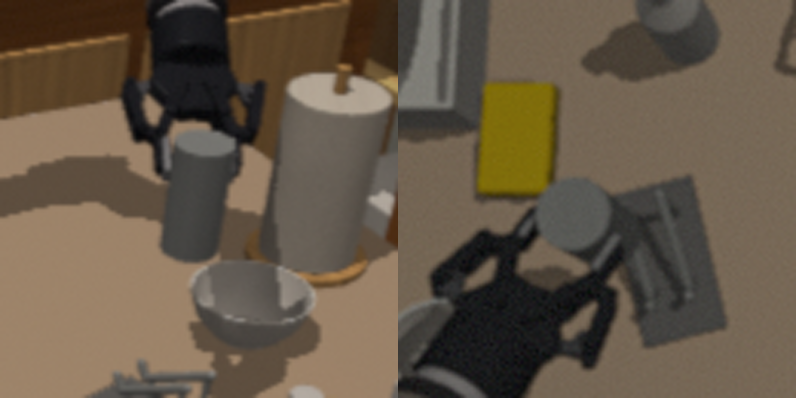

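The tumbler is held mouth down and about upright. In the scene crop its top disc is at (206,143) and its lower rim at (192,248). In the top crop its top disc is at (575,215).

```bash
python3 - <<'E'
from h import *
import pickle
d,t,o=pickle.load(open('d1.pkl','rb'))
from scipy.optimize import least_squares
s=lambda x,y:(276+x/3.06-.33,52+y/3.06-.33); tt=lambda x,y:(76+(x-398)/3.06-.33,132+y/3.06-.33)
f=lambda p:np.r_[np.subtract(proj(d,p),s(206,143)),np.subtract(proj(t,p),tt(575,215))]
r=least_squares(f,[.52,.36,.35]);B=r.x; print('bottom centre',B,r.fun)
M=B-[0,0,.11]; print('mouth if upright, in crop',(np.array(proj(d,M))-[275.7,51.7])*3.06,(np.array(proj(t,M))-[75.7,131.7])*3.06+[398,0])
Rt=R.from_quat(np.r_[o['tool_rot'][1:],o['tool_rot'][0]]).as_matrix()
print('B in tool mm',Rt.T@(B-o['eef_pos'])*1000)
g=np.array([0,0,-25]); a=Rt.T@np.array([0,0,-1]); print('expected B',g-a*40)
# edge lines of the tumbler in scene: flank segments
im=d['pixels'][52:182,276:406]; im=cv2.resize(im,None,fx=3.06,fy=3.06,interpolation=cv2.INTER_CUBIC); h=cv2.cvtColor(im,cv2.COLOR_RGB2HSV)
for y in range(180,245,10):
    m=np.where((h[y,120:260,1]<45))[0]+120; 
    if len(m): print(y,m.min(),m.max(),(m.min()+m.max())/2)
print([(np.array(proj(d,B-[0,0,z]))-[275.7,51.7])*3.06 for z in(0.0,.055,.11)])
# disc on t view: pegs
E
```

```text
bottom centre [0.49873094 0.36639642 0.31553634] [-0.72662932  0.1279005  -0.51937202 -0.31520997]
mouth if upright, in crop [187.22864102 249.70892776] [607.55915105 235.49592663]
B in tool mm [-31.18212021  -0.25812587 -41.4207554 ]
expected B [-34.68525512  -0.05909329 -44.92309176]
180 168 230 199.0
190 168 225 196.5
200 167 223 195.0
210 165 223 194.0
220 164 221 192.5
230 163 219 191.0
240 163 218 190.5
[array([203.68471427, 143.29957552]), array([195.23783172, 197.91936765]), array([187.22864102, 249.70892776])]
```

```bash
python3 - <<'E'
from h import *
import pickle
d,t,o=pickle.load(open('d1.pkl','rb'))
print('peg top from px',onz(t,250.9,169.5,.125))
g=cv2.cvtColor(t['pixels'],cv2.COLOR_RGB2GRAY)
print(g[160:182:2,240:264:2])
print('peg proj',proj(t,[.613,.104,.125]),proj(t,[.613,.104,.05]), darkposts(t))
Rt=R.from_quat(np.r_[o['tool_rot'][1:],o['tool_rot'][0]]).as_matrix()
B=o['eef_pos']+Rt@np.array([-33,-.2,-43])/1000; print(B, np.degrees(np.arctan2(Rt[1,2],Rt[0,2])))
print('lateral',Rt.T@(np.array([.613,.104,B[2]])-B)*1000,'down per mm',Rt.T@[0,0,-1])
E
```

```text
peg top from px [0.61705827 0.10219687 0.125     ]
[[127 127 124 123 101  98  81  82  79  86 100 114]
 [127 126 128 128 127 128 123 125 113  82  78  77]
 [126 126 128 126 130 129 129 127 127 124 125 115]
 [127 129 127 128 118 111 110 123 129 127 128 129]
 [127 127 127  95  95 115 111  93 120 127 125 129]
 [129 128 115  75 124 129 129  99 100 127 126 126]
 [127 123 102  70 119 129 124  93  87 126 128 127]
 [ 89  81  73  62  77  94  93  77  88 127 127 127]
 [ 81  81  73  57  62  63  67  66  82 126 127 127]
 [ 78  81  81  60  55  56  59  60  95 128 128 127]
 [ 81  79  83  68  54  55  54  68 110 128 128 127]]
peg proj (np.float64(250.22373063246624), np.float64(170.97522564269275)) (np.float64(250.70863774193955), np.float64(176.8199800978282)) [(16.3, 0.15), (-45.4, 0.15), (76.9, 0.154), (-106.5, 0.152), (-166.6, 0.158)]
[0.49833506 0.3666461  0.31789918] -24.723639004953977
lateral [-106.26555913 -190.79447352  185.56972709] down per mm [0.86713138 0.00147733 0.49807729]
```

jog_arm(
  rows=[
    {"fingers": 40, "x": -13.3, "y": -23.9, "z": 23.2, "ax": 0, "ay": 0, "az": 0},
    {"fingers": 40, "x": -13.3, "y": -23.9, "z": 23.2, "ax": 0, "ay": 0, "az": 0},
    {"fingers": 40, "x": -13.3, "y": -23.9, "z": 23.2, "ax": 0, "ay": 0, "az": 0},
    {"fingers": 40, "x": -13.3, "y": -23.9, "z": 23.2, "ax": 0, "ay": 0, "az": 0},
    {"fingers": 40, "x": -13.3, "y": -23.9, "z": 23.2, "ax": 0, "ay": 0, "az": 0},
    {"fingers": 40, "x": -13.3, "y": -23.9, "z": 23.2, "ax": 0, "ay": 0, "az": 0},
    {"fingers": 40, "x": -13.3, "y": -23.9, "z": 23.2, "ax": 0, "ay": 0, "az": 0},
    {"fingers": 40, "x": -13.3, "y": -23.9, "z": 23.2, "ax": 0, "ay": 0, "az": 0},
  ],
)

```text
t: 16.6
eef_pos: [0.6325, 0.0926, 0.2683]
tool_rot: [0.487, 0.186, 0.846, -0.107]
contact_force: [0.1, 0.2, -1.3]
gripper_width: 0.619
grasp_force: 63.6
```

jog_arm(
  rows=[
    {"fingers": 40, "x": 0, "y": 0, "z": 0, "ax": 0, "ay": 0, "az": 0},
    {"fingers": 40, "x": 13, "y": 0, "z": 7.5, "ax": 0, "ay": 0, "az": 0},
    {"fingers": 40, "x": 17.3, "y": 0, "z": 10, "ax": 0, "ay": 0, "az": 0},
    {"fingers": 40, "x": 13, "y": 0, "z": 7.5, "ax": 0, "ay": 0, "az": 0},
    {"fingers": 40, "x": 8.7, "y": 0, "z": 5, "ax": 0, "ay": 0, "az": 0},
    {"fingers": 40, "x": 0, "y": 0, "z": 0, "ax": 0, "ay": 0, "az": 0},
    {"fingers": 40, "x": 0, "y": 0, "z": 0, "ax": 0, "ay": 0, "az": 0},
    {"fingers": 40, "x": 0, "y": 0, "z": 0, "ax": 0, "ay": 0, "az": 0},
  ],
)

```text
t: 17.4
eef_pos: [0.6326, 0.0951, 0.2091]
tool_rot: [0.488, 0.186, 0.846, -0.107]
contact_force: [-0.1, 0.6, -1.8]
gripper_width: 0.622
grasp_force: 63.7
```

```bash
python3 - <<'E'
from h import *
import pickle
o=bot.get_obs(); print(o['t'],o['eef_pos'],o['contact_force'])
Rt=R.from_quat(np.r_[o['tool_rot'][1:],o['tool_rot'][0]]).as_matrix(); print(np.round(Rt,3).tolist())
B=o['eef_pos']+Rt@np.array([-33,-.2,-43])/1000; print('B',B,'mouth z',B[2]-.11)
d,t=cam('scene'),cam('top'); pickle.dump((d,t,o),open('d2.pkl','wb'))
print('scene B,M,peg top',[np.round(proj(d,p),1) for p in(B,B-[0,0,.11],[.613,.104,.125])],'top B',proj(t,B))
u,v=map(int,proj(d,[.613,.104,.16]));u2,v2=map(int,proj(t,B)); print(u,v,u2,v2)
f=lambda D,u,v:cv2.resize(D['pixels'][v-50:v+50,u-40:u+40,::-1],(392,490),interpolation=cv2.INTER_CUBIC)
cv2.imwrite('pics/g2.png',np.hstack([f(d,u,v),f(t,u2,v2)]))
E
```

```text
17.4 [0.63256042 0.09505776 0.20912294] [-0.06019923  0.5737793  -1.76330618]
[[-0.454, 0.419, 0.786], [0.211, 0.908, -0.363], [-0.866, 0.001, -0.5]]
B [0.61362366 0.10351956 0.25920125] mouth z 0.14920125395869643
scene B,M,peg top [array([275. , 155.6]), array([272.9, 191.2]), array([272.5, 198.3])] top B (np.float64(249.40515773428334), np.float64(158.44969836790332))
273 187 249 158
```

View pics/g2.png

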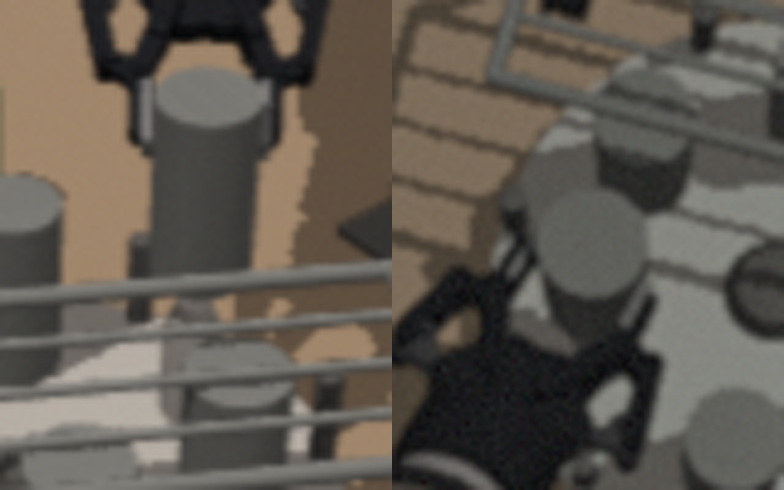

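The scene half shows the tumbler upright over the peg: its top disc is at (212,97), its axis reaches x≈199 at peg height, and the peg is at x≈191. In the top half its disc is at (592,242). I'll correct the few mm of offset.

```bash
python3 - <<'E'
from h import *
import pickle
from scipy.optimize import least_squares
d,t,o=pickle.load(open('d2.pkl','rb'))
B=least_squares(lambda p:np.r_[np.subtract(proj(d,p),(275.9,156.4)),np.subtract(proj(t,p),(249.4,157.0))],[.61,.1,.26]);print(B.x,B.fun)
P=least_squares(lambda p:np.r_[proj(d,[*p,.115])[0]-271.8,np.subtract(proj(t,[*p,.125]),(250.5,171.))],[.61,.1]);print(P.x,P.fun)
Rt=R.from_quat(np.r_[o['tool_rot'][1:],o['tool_rot'][0]]).as_matrix()
print(Rt.T@np.r_[P.x-B.x[:2],0]*1000)
E
```

```text
[0.6174231  0.10381498 0.25893243] [-0.12131479  0.01025837 -0.10879077 -0.05008917]
[0.61277069 0.10294685] [0.12777252 0.11553996 0.05844075]
[ 1.92709981 -2.73877691 -3.34423189]
```

jog_arm(
  rows=[
    {"fingers": 40, "x": 1.5, "y": -2.2, "z": -2.7, "ax": 0, "ay": 0, "az": 0},
    {"fingers": 40, "x": 0, "y": 0, "z": 0, "ax": 0, "ay": 0, "az": 0},
    {"fingers": 40, "x": 8.66, "y": 0, "z": 5, "ax": 0, "ay": 0, "az": 0},
    {"fingers": 40, "x": 8.66, "y": 0, "z": 5, "ax": 0, "ay": 0, "az": 0},
    {"fingers": 40, "x": 8.66, "y": 0, "z": 5, "ax": 0, "ay": 0, "az": 0},
    {"fingers": 40, "x": 8.66, "y": 0, "z": 5, "ax": 0, "ay": 0, "az": 0},
    {"fingers": 40, "x": 0, "y": 0, "z": 0, "ax": 0, "ay": 0, "az": 0},
    {"fingers": 40, "x": 0, "y": 0, "z": 0, "ax": 0, "ay": 0, "az": 0},
  ],
)

```text
t: 18.3
eef_pos: [0.6286, 0.0943, 0.1686]
tool_rot: [0.488, 0.186, 0.846, -0.107]
contact_force: [-0.5, 0.0, -1.2]
gripper_width: 0.615
grasp_force: 63.7
```

```bash
python3 - <<'E'
from h import *
o=bot.get_obs(); print(o['eef_pos'],o['contact_force'],o['torque']); print(darkposts(cam('top')))
E
```

```text
[0.62859235 0.09432574 0.16862651] [-0.4747725   0.04343293 -1.20175131] [0.58313629 1.09698102 0.05283714]
[(16.2, 0.15), (-45.3, 0.149), (76.7, 0.153), (-106.5, 0.152)]
```

jog_arm(
  rows=[
    {"fingers": 40, "x": 8.66, "y": 0, "z": 5, "ax": 0, "ay": 0, "az": 0},
    {"fingers": 40, "x": 8.66, "y": 0, "z": 5, "ax": 0, "ay": 0, "az": 0},
    {"fingers": 40, "x": 8.66, "y": 0, "z": 5, "ax": 0, "ay": 0, "az": 0},
    {"fingers": 40, "x": 8.66, "y": 0, "z": 5, "ax": 0, "ay": 0, "az": 0},
    {"fingers": 40, "x": 5.2, "y": 0, "z": 3, "ax": 0, "ay": 0, "az": 0},
    {"fingers": 40, "x": 3.5, "y": 0, "z": 2, "ax": 0, "ay": 0, "az": 0},
    {"fingers": 40, "x": 0, "y": 0, "z": 0, "ax": 0, "ay": 0, "az": 0},
    {"fingers": 40, "x": 0, "y": 0, "z": 0, "ax": 0, "ay": 0, "az": 0},
  ],
)

```text
t: 19.15
eef_pos: [0.6287, 0.0944, 0.1188]
tool_rot: [0.489, 0.186, 0.846, -0.107]
contact_force: [0.3, -0.5, -1.5]
gripper_width: 0.62
grasp_force: 63.7
```

Mouth is now at about 0.059 m. I'll creep down until the force shows contact.

jog_arm(
  rows=[
    {"fingers": 40, "x": 1.73, "y": 0, "z": 1, "ax": 0, "ay": 0, "az": 0},
    {"fingers": 40, "x": 1.73, "y": 0, "z": 1, "ax": 0, "ay": 0, "az": 0},
    {"fingers": 40, "x": 1.73, "y": 0, "z": 1, "ax": 0, "ay": 0, "az": 0},
    {"fingers": 40, "x": 0, "y": 0, "z": 0, "ax": 0, "ay": 0, "az": 0},
    {"fingers": 40, "x": 0, "y": 0, "z": 0, "ax": 0, "ay": 0, "az": 0},
    {"fingers": 40, "x": 0, "y": 0, "z": 0, "ax": 0, "ay": 0, "az": 0},
    {"fingers": 40, "x": 0, "y": 0, "z": 0, "ax": 0, "ay": 0, "az": 0},
    {"fingers": 40, "x": 0, "y": 0, "z": 0, "ax": 0, "ay": 0, "az": 0},
  ],
)

```text
t: 19.95
eef_pos: [0.6286, 0.0944, 0.1125]
tool_rot: [0.488, 0.186, 0.846, -0.107]
contact_force: [-0.4, 1.3, -2.6]
gripper_width: 0.622
grasp_force: 63.7
```

jog_arm(
  rows=[
    {"fingers": 40, "x": 0.87, "y": 0, "z": 0.5, "ax": 0, "ay": 0, "az": 0},
    {"fingers": 40, "x": 0.87, "y": 0, "z": 0.5, "ax": 0, "ay": 0, "az": 0},
    {"fingers": 40, "x": 0, "y": 0, "z": 0, "ax": 0, "ay": 0, "az": 0},
    {"fingers": 40, "x": 0, "y": 0, "z": 0, "ax": 0, "ay": 0, "az": 0},
    {"fingers": 40, "x": 0, "y": 0, "z": 0, "ax": 0, "ay": 0, "az": 0},
    {"fingers": 40, "x": 0, "y": 0, "z": 0, "ax": 0, "ay": 0, "az": 0},
    {"fingers": 40, "x": 0, "y": 0, "z": 0, "ax": 0, "ay": 0, "az": 0},
    {"fingers": 40, "x": 0, "y": 0, "z": 0, "ax": 0, "ay": 0, "az": 0},
  ],
)

```text
t: 20.75
eef_pos: [0.6285, 0.0943, 0.1104]
tool_rot: [0.488, 0.186, 0.846, -0.107]
contact_force: [0.5, -0.1, -1.3]
gripper_width: 0.623
grasp_force: 63.7
```

jog_arm(
  rows=[
    {"fingers": 40, "x": 0.87, "y": 0, "z": 0.5, "ax": 0, "ay": 0, "az": 0},
    {"fingers": 40, "x": 0.43, "y": 0, "z": 0.25, "ax": 0, "ay": 0, "az": 0},
    {"fingers": 40, "x": 0, "y": 0, "z": 0, "ax": 0, "ay": 0, "az": 0},
    {"fingers": 40, "x": 0, "y": 0, "z": 0, "ax": 0, "ay": 0, "az": 0},
    {"fingers": 40, "x": 0, "y": 0, "z": 0, "ax": 0, "ay": 0, "az": 0},
    {"fingers": 40, "x": 0, "y": 0, "z": 0, "ax": 0, "ay": 0, "az": 0},
    {"fingers": 40, "x": 0, "y": 0, "z": 0, "ax": 0, "ay": 0, "az": 0},
    {"fingers": 40, "x": 0, "y": 0, "z": 0, "ax": 0, "ay": 0, "az": 0},
  ],
)

```text
t: 21.55
eef_pos: [0.6296, 0.0945, 0.1103]
tool_rot: [0.49, 0.186, 0.845, -0.107]
contact_force: [-1.1, 1.4, 4.2]
gripper_width: 0.623
grasp_force: 64.1
```

jog_arm(
  rows=[
    {"fingers": 40, "x": 0.87, "y": 0, "z": 0.5, "ax": 0, "ay": 0, "az": 0},
    {"fingers": 40, "x": 0.43, "y": 0, "z": 0.25, "ax": 0, "ay": 0, "az": 0},
    {"fingers": 40, "x": 0, "y": 0, "z": 0, "ax": 0, "ay": 0, "az": 0},
    {"fingers": 40, "x": 0, "y": 0, "z": 0, "ax": 0, "ay": 0, "az": 0},
    {"fingers": 40, "x": 0, "y": 0, "z": 0, "ax": 0, "ay": 0, "az": 0},
    {"fingers": 40, "x": 0, "y": 0, "z": 0, "ax": 0, "ay": 0, "az": 0},
    {"fingers": 40, "x": 0, "y": 0, "z": 0, "ax": 0, "ay": 0, "az": 0},
    {"fingers": 40, "x": 0, "y": 0, "z": 0, "ax": 0, "ay": 0, "az": 0},
  ],
)

```text
t: 22.35
eef_pos: [0.6306, 0.0945, 0.1103]
tool_rot: [0.491, 0.186, 0.844, -0.107]
contact_force: [-2.0, 1.8, 11.2]
gripper_width: 0.624
grasp_force: 64.4
```

Rim contact is at 11 N. I'll ease off the preload, then open gradually.

jog_arm(
  rows=[
    {"fingers": 40, "x": -0.87, "y": 0, "z": -0.5, "ax": 0, "ay": 0, "az": 0},
    {"fingers": 40, "x": -0.6, "y": 0, "z": -0.35, "ax": 0, "ay": 0, "az": 0},
    {"fingers": 40, "x": 0, "y": 0, "z": 0, "ax": 0, "ay": 0, "az": 0},
    {"fingers": 40, "x": 0, "y": 0, "z": 0, "ax": 0, "ay": 0, "az": 0},
    {"fingers": 40, "x": 0, "y": 0, "z": 0, "ax": 0, "ay": 0, "az": 0},
    {"fingers": 40, "x": 0, "y": 0, "z": 0, "ax": 0, "ay": 0, "az": 0},
    {"fingers": 40, "x": 0, "y": 0, "z": 0, "ax": 0, "ay": 0, "az": 0},
    {"fingers": 40, "x": 0, "y": 0, "z": 0, "ax": 0, "ay": 0, "az": 0},
  ],
  force=25,
)

```text
t: 23.15
eef_pos: [0.6294, 0.0943, 0.1102]
tool_rot: [0.49, 0.186, 0.845, -0.107]
contact_force: [-0.4, 0.3, 6.8]
gripper_width: 0.617
grasp_force: 64.0
```

jog_arm(
  rows=[
    {"fingers": 54, "x": 0, "y": 0, "z": 0, "ax": 0, "ay": 0, "az": 0},
    {"fingers": 56, "x": 0, "y": 0, "z": 0, "ax": 0, "ay": 0, "az": 0},
    {"fingers": 58, "x": 0, "y": 0, "z": 0, "ax": 0, "ay": 0, "az": 0},
    {"fingers": 60, "x": 0, "y": 0, "z": 0, "ax": 0, "ay": 0, "az": 0},
    {"fingers": 65, "x": 0, "y": 0, "z": 0, "ax": 0, "ay": 0, "az": 0},
    {"fingers": 72, "x": 0, "y": 0, "z": 0, "ax": 0, "ay": 0, "az": 0},
    {"fingers": 78, "x": 0, "y": 0, "z": 0, "ax": 0, "ay": 0, "az": 0},
    {"fingers": 78, "x": 0, "y": 0, "z": 0, "ax": 0, "ay": 0, "az": 0},
  ],
)

```text
t: 23.95
eef_pos: [0.6285, 0.0944, 0.109]
tool_rot: [0.488, 0.186, 0.846, -0.107]
contact_force: [-0.3, 0.6, -0.5]
gripper_width: 0.915
grasp_force: 0.0
```

```bash
python3 - <<'E'
from h import *
o=bot.get_obs(); print(o['eef_pos'],o['contact_force'],o['gripper_width']); print(darkposts(cam('top')))
E
```

```text
[0.62846065 0.09437129 0.10902587] [-0.25656822  0.55583076 -0.48762874] 0.9146128111993027
[(15.7, 0.15), (-45.6, 0.15), (76.8, 0.153), (-107.1, 0.152)]
```

jog_arm(
  rows=[
    {"fingers": 78, "x": 0, "y": 0, "z": -8, "ax": 0, "ay": 0, "az": 0},
    {"fingers": 78, "x": 0, "y": 0, "z": -15, "ax": 0, "ay": 0, "az": 0},
    {"fingers": 78, "x": 0, "y": 0, "z": -20, "ax": 0, "ay": 0, "az": 0},
    {"fingers": 78, "x": 0, "y": 0, "z": -25, "ax": 0, "ay": 0, "az": 0},
    {"fingers": 78, "x": 0, "y": 0, "z": -30, "ax": 0, "ay": 0, "az": 0},
    {"fingers": 78, "x": 0, "y": 0, "z": -30, "ax": 0, "ay": 0, "az": 0},
    {"fingers": 78, "x": -30, "y": 0, "z": -20, "ax": 0, "ay": 0, "az": 0},
    {"fingers": 78, "x": -40, "y": 0, "z": -20, "ax": 0, "ay": 0, "az": 0},
  ],
)

```text
t: 24.8
eef_pos: [0.5265, 0.1415, 0.2537]
tool_rot: [0.487, 0.183, 0.847, -0.108]
contact_force: [1.3, 1.5, 1.6]
gripper_width: 0.912
grasp_force: 0.0
```

```bash
python3 - <<'E'
from h import *
import pickle
o=bot.get_obs(); print(o['t'],o['eef_pos'],o['contact_force'])
d,t=cam('scene'),cam('top'); print(darkposts(t)); pickle.dump((d,t,o),open('d3.pkl','wb'))
D=pickle.load(open('d0.pkl','rb'))
# placed tumbler vs a tumbler that stood on that very spot at the start: compare patches
for n,c,p in(('top',t,[.613,.104,.12]),('scene',d,[.613,.104,.12])):
    u,v=map(int,proj(c,p)); a=D[n]['pixels'][v-22:v+22,u-16:u+16].astype(np.float32).mean(2); b=c['pixels'][v-22:v+22,u-16:u+16].astype(np.float32).mean(2)
    print(n,np.abs(a-b).mean(),cv2.phaseCorrelate(a,b,cv2.createHanningWindow(a.shape[::-1],cv2.CV_32F)))
# others unmoved
for n,c in(('top',t),):
    df=np.abs(D[n]['pixels'].astype(int)-c['pixels']).max(2)
    for k,(u,v,h) in dict(soap=(167,137,18),mug=(418,150,18),bowl=(91,255,24),sponge=(115,177,18)).items(): print(k,(df[v-h:v+h,u-h:u+h]>40).mean())
E
```

```text
24.8 [0.52648155 0.141547   0.25365855] [1.2503334  1.47646116 1.55902539]
[(15.8, 0.15), (-45.7, 0.15), (76.8, 0.153), (-107.0, 0.152)]
top 12.106061 ((1.2411890008748934, 0.7006535935050522), 0.9132772912581761)
scene 10.759706 ((-0.8557046902197065, 0.9281727631390275), 0.7114816264973747)
soap 0.0
mug 0.0
bowl 0.0
sponge 0.0
```

```bash
python3 -c "
from station import bot
print(bot.hand_in())"
```

```text
the job is handed in; nothing more can be done
None
```

I turned the carousel one click stop, set the washed tumbler upside down over the free peg and released it. The final camera check put it within about 3 mm of the peg's position with the rim on the disc, and the soap, mug, bowl and sponge had not moved. I handed the job in at about 25 s.

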